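Put the candle in the banquet lantern and shut its door

ROBOT

A 6-joint arm with a two-finger parallel gripper is mounted at the origin on the work surface. World frame = base frame: x ahead of the robot, y to its left, z up, the work surface at z = 0. Lengths are in m, angles in rad, forces in N, time in s.
With the tool pointing down it reaches from about 0.25 to 0.775 m from the base axis. Payload 4 kg.
Tool frame: the origin (TCP) lies midway between the tips of the shut fingers; the grasp point (between the pads) lies 19 mm behind it (grip_point_offset is the distance from the TCP to the grasp point, in m); z points along the fingers, y is the line along which they close (so a half turn about z gives the same grasp; the last joint's range is limited). The gripper opens to 94 mm and grips with 3 to 60 N. Pads are 16 mm wide; open, the fingers measure 119 mm over their backs; the gripper's body (75 mm by 177 mm) begins 78 mm behind the grasp point.
Start: joints at [1.016, 0.087, 1.371, -0, 1.684, -0.103], TCP at [0.24, 0.495, 0.206] pointing down, gripper open.
Joint ranges: [-3.1, 3.1], [-0.76, 2.03], [0.27, 2.55], [-1.08, 4.22], [0.17, 2.65], [-2.57, 2.57]. Speed limits (rad/s): [2.79, 2.79, 3.14, 3.14, 3.14, 3.14].

INTERFACE

Orientations are given as [roll, pitch, yaw] about the fixed x, y, z axes, in that order (R = Rz(yaw) Ry(pitch) Rx(roll)).
In Python, from bench import * gives the robot as it stands.
- The arm moves only by the tool carry_out, never from a script. Its argument "commands" is a list of rows, each a list of 6 numbers: the shift along the tool's x, y, z in m, then the turn, a rotation vector about the tool's x, y, z in rad. In form: [[tx, ty, tz, rx, ry, rz], ...]. A call has exactly 5 rows; each row is the pose to reach, as a shift and turn from the pose commanded when the call began, along the tool's axes at that moment; what a row does not reach only later rows make up. A row lasts 1/10 s, in which the tool goes at most 50 mm and 8.59 degrees, less where a joint would pass 70% of its speed; a pose out of reach is approached as far as the arm can. A call with a gripper value outside its range is refused whole. "jaw" is the opening, from 0 (shut) to 1 (fully open), set as the call begins (left out, the last holds). The fingers move at their own pace and stop on an object; the grip force is fixed at half the most. Time passes only in rows, so rows that repeat a pose let the fingers close, or fill a call up. It gives the time, the measured TCP pose, the force, the opening and the grip force at its end, in the units of the state.
- get_obs(): the state, without advancing time (a new reading comes with each control period).
- snapshot(name): name is "side" or "top" or "wrist"; returns a dict with "img" (420x560x3 uint8, red, green, blue), "range_z" (420x560 float32, m along the optical axis (not along the pixel's ray), 0 where there is no reading), "fx", "fy", "cx", "cy" (pixels), "R" (3x3) and "t" (3): a world point X has camera coordinates R X + t. Camera axes: x right, y down, z forward; pixel columns grow to the right and rows downward; lengths in m; the calibration is good to about 2 mm. A picture is of the moment at which its call begins.
- close_job(): hands the job in; it is judged then, once.
The state is a dict: "time": time; "joint_positions": joint angles; "qvel": joint speeds; "joint_torque": joint torques, N m; "tool_pos": TCP position; "ee_rot": TCP orientation; "wrist_force": force on the tool from outside, world axes, zero at the start; "wrist_torque": the same for the moment, N m; "width": finger opening in m; "finger_force": force on a finger pad.
Only numpy, scipy, OpenCV 4.12 (cv2) and the standard library are available. Lean on these libraries where they do the work, as an engineer would, in place of code of your own. Each camera call takes 0.05 s, during which the arm holds its last target. There are 200 camera calls.

TASK

Take the ivory candle out of its box and stand it on the gold coaster, let go, and take it again leaning in so that you can bring it through the doorway and stand it on the gold plate in the lantern, wholly on the plate. Then push the lantern's door shut until it snaps home on its catch. Keep the candle upright and set it down without dropping it, and leave the other candles and the tableware standing where they are.

Things in the scene. Friction and masses are not known exactly. Their poses are not given: they have to be found in the camera images.
- candle_ivory: the ivory (cream) LED pillar candle: a hard upright cylinder 52 mm across and 105 mm tall, about 0.2 kg, with a 15 mm plastic flame point on top; origin at the centre of its underside, z up along it. At the start it stands in one of the three cells of the candle box
- candle_box: cardboard box, open on top, 88 mm (x) by 234 mm (y), walls 60 mm high and 4 mm thick, floor 4 mm thick, heavy and fixed; three cells in a row along its own y at -76, 0 and +76 mm, each with a candle of 52 mm x 105 mm whose upper 49 mm stand clear of the walls. Origin at the centre of its underside. Fingers closing along the box's x have free room on either side of a candle
- candle_burgundy: the dark red candle, same size as the ivory one, in another cell of the box (origin at the centre of its underside): leave it
- candle_sage: the grey-green candle, same size, in the third cell (origin at the centre of its underside): leave it
- coaster: round fixed coaster, dark wood rim with a gold top, 90 mm across and 6 mm thick, on the table in front of the lantern; origin at the centre of its underside
- lantern: fixed lantern, clear panes in a brass frame, 200 mm wide (y), 200 deep (x), 330 tall, bow on top to 378; origin: centre of its underside. Its own +x points inward from the doorway to the back. Only the front (-x) is open: 180 mm wide, from the 12 mm floor up to 318 (catch roller hangs to 296). The roof stops a gripper pointing straight down; one leaning 45 degrees can reach in
- lantern_plate (a point): centre of the round gold plate (100 mm across, flush) on the lantern's floor, midway across, 80 mm behind the plane of the doorway; the point is on its top face, 12 mm above the table
- lantern_door (a joint): door angle, rad: 0 shut and seated, grows as the free edge swings out (to 2.4); starts 1.65 to 1.95. Clear pane in a brass frame, 178 wide, 294 tall, 8 mm thick, lower edge 16 mm above the table. Light hinge (0.04 N m), stays where left. In the last 0.1 rad a sprung roller catch resists (about 5 N at mid-door); pushed past 0.04 rad it snaps to 0 and stays, else it stays ajar
- door_hinge (a point): on the door's upright hinge line at half its height (163 mm above the table), mid-thickness. The hinge is at the lantern's -y front edge. At angle q the panel runs from here along (-sin q, +cos q) in the lantern's x, y; its outer face, the one to push, is 4 mm off the middle on the side (-cos q, -sin q)
- door_knob (a point): centre of the small black ball knob (18 mm across) on the door's outer face, 168 mm from the hinge line and 166 mm above the table, 18 mm off the middle of the panel
- favour_box: small white gift box with ribbon, 50 x 50 x 40 mm, origin at the centre of its underside: leave it
- tumbler: clear tumbler, 76 mm across, 90 mm tall, origin at the centre of its underside: leave it
- wine_glass: clear stemmed wine glass, 80 mm across, 201 mm tall, origin at the centre of its foot: leave it
- bud_vase: green glass bud vase with one dark red bloom, 68 mm across, 200 mm tall, origin at the centre of its underside: leave it
Things that resemble listed ones, but are neither listed nor needed, are in the scene too. Leave any purple look-alike of the candle_ivory alone. Several things look just like the coaster: the one meant starts farthest from the robot's base.

How it is judged:
By the outcome, as a careful person would: the job done as asked, in the order asked, and still so for the second after the job is handed in, with the robot touching nothing.
It also fails if it takes over 72 s, if anything falls off the work surface, if the arm or the gripper's body presses on something with over 40 N, if the wrist force passes 120 N, or if a joint passes its speed limit or range.

## Working session

There is one attempt and no reset: what is moved stays moved. The work goes in short steps, Python scripts to look and compute and a tool call to move; the robot and the scene stay as the last step left them, time stands still between calls to the robot, and variables do not carry over. Pictures are saved under pics/ and viewed, at most 10 in all, crops included, and the job is handed in when it is done.

Besides the shell and the picture viewer there is one more tool, called as name(argument=value, ...) on one line, values as JSON. carry_out: Moves the arm, as the interface text tells. Its arguments: {"type":"object","properties":{"commands":{"type":"array","items":{"type":"array","items":{"type":"number"}}},"jaw":{"type":"number"}},"required":["commands"]}

```bash
ls; mkdir -p pics; python3 - <<'E'
from bench import *
import cv2,numpy as np
o=get_obs();print(o)
for n in("top","side"):
    s=snapshot(n);np.savez(f"{n}0.npz",**s);cv2.imwrite(f"pics/{n}0.png",s["img"][:,:,::-1]);print(n,s["fx"],s["cx"],s["cy"],s["R"],s["t"],-s["R"].T@s["t"])
E
```

```text
pics
{'time': 0.0, 'joint_positions': array([ 1.01587029e+00,  8.79346171e-02,  1.37221488e+00,  3.53997410e-05,
        1.68357495e+00, -1.03088955e-01]), 'qvel': array([ 0.0003864 , -0.00077325,  0.00020693, -0.00020143,  0.00185832,
       -0.00020349]), 'joint_torque': array([ 1.04668710e-03, -3.40182316e+01, -3.02426147e+01,  7.17587024e-02,
        3.30351549e-02, -1.62221913e-04]), 'tool_pos': array([0.23984807, 0.49436009, 0.20433527]), 'ee_rot': array([-3.13947579e+00, -2.54372114e-04,  2.68975925e+00]), 'wrist_force': array([-0.69419984,  1.29207956, -0.52518208]), 'wrist_torque': array([0.01202239, 0.00264297, 0.01088022]), 'finger_force': 0.0, 'width': 0.09381951091671664}
top 405.2156155196042 280.18501350338624 211.17046016344335 [[ 0.00443398 -0.99941837  0.03381203]
 [-0.99792483 -0.00659431 -0.06405115]
 [ 0.06423687 -0.03345786 -0.99737365]] [-0.06265709  0.55365     1.1939481 ] [ 0.47608341 -0.01902276  1.22839285]
side 454.4154503250902 282.95514465970103 215.9123102467761 [[ 0.85165087  0.5237787  -0.01861914]
 [ 0.36007981 -0.61055538 -0.70538263]
 [-0.38083241  0.59403535 -0.70858216]] [-0.43485808 -0.13419162  1.46011405] [ 0.97472571 -0.72152138  0.93185764]
```

View pics/top0.png

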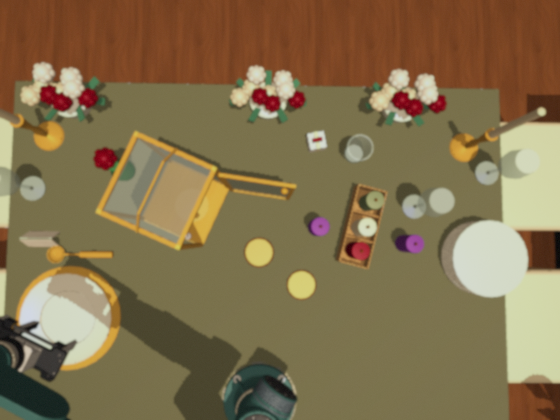

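View pics/side0.png

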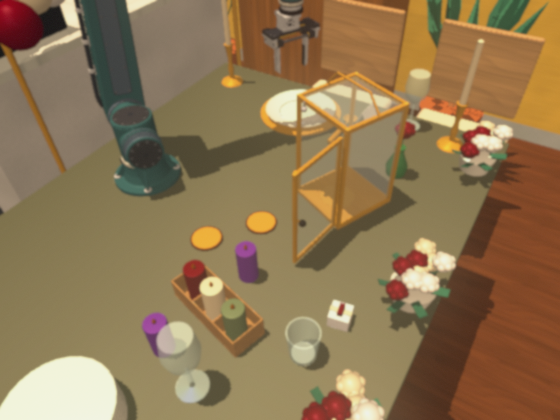

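Top view: the ivory candle is at (367,227) between sage (375,200) and burgundy (360,250), with purple look-alikes at (319,227) and (414,243). The coasters are at (259,252) and (301,285). The lantern roof corners are near (137,135), (215,175), (180,245) and (98,210), and the door runs (218,178)-(295,187). The side view agrees: ivory at (212,292), coasters at (261,222) and (207,238), knob at (303,223).

```bash
cat > h.py <<'E'
import numpy as np,cv2
def load(n): return dict(np.load(n))
def ray(s,u,v,z):
    d=s["R"].T@np.array([(u-s["cx"])/s["fx"],(v-s["cy"])/s["fy"],1.]);c=-s["R"].T@s["t"]
    return c+d*(z-c[2])/d[2]
def cloud(s):
    v,u=np.mgrid[:420,:560];z=s["range_z"]
    P=np.stack([(u-s["cx"])/s["fx"]*z,(v-s["cy"])/s["fy"]*z,z],-1)
    P=(P-s["t"])@s["R"];P[z==0]=np.nan
    return P
def proj(s,X):
    p=s["R"]@np.asarray(X,float)+s["t"];return s["fx"]*p[0]/p[2]+s["cx"],s["fy"]*p[1]/p[2]+s["cy"]
E
python3 - <<'E'
from h import *
np.set_printoptions(precision=4,suppress=True)
s=load("top0.npz");P=cloud(s);hsv=cv2.cvtColor(s["img"],cv2.COLOR_RGB2HSV)
d=load("side0.npz");Q=cloud(d)
# coasters
m=((hsv[...,0]>14)&(hsv[...,0]<34)&(hsv[...,1]>120)&(hsv[...,2]>120)).astype(np.uint8)
cs,_=cv2.findContours(m,cv2.RETR_EXTERNAL,cv2.CHAIN_APPROX_NONE)
for c in cs:
    if 300<cv2.contourArea(c)<1500:
        (u,v),ax,_=cv2.fitEllipse(c);p=ray(s,u,v,.006);print("gold",u,v,ax,p,np.hypot(*p[:2]))
# things by height band around ivory: cloud points
for nm,C,S in(("top",P,s),("side",Q,d)):
    for k,(u,v) in {"top":{"iv":(367,227),"sage":(375,200),"burg":(360,250),"pur1":(319,227),"pur2":(414,243)},"side":{"iv":(212,292)}}[nm].items():
        c=C[v-18:v+18,u-18:u+18].reshape(-1,3);w=c[(c[:,2]>.098)&(c[:,2]<.118)]
        if len(w):print(nm,k,len(w),w.mean(0),w.min(0),w.max(0),"col",S["img"][v,u+4])
# box rim: orange/brown points at z .05-.07
reg=P[170:280,325:395].reshape(-1,3)
w=reg[(reg[:,2]>.052)&(reg[:,2]<.068)]
r=cv2.minAreaRect((w[:,:2]*1000).astype(np.float32));print("box",len(w),r)
# lantern roof: z .31-.34
w=P[110:270,80:240].reshape(-1,3);w=w[(w[:,2]>.318)&(w[:,2]<.342)]
r=cv2.minAreaRect((w[:,:2]*1000).astype(np.float32));print("roof top",len(w),r,cv2.boxPoints(r),w[:,2].mean())
w=Q[60:270,270:430].reshape(-1,3);w=w[(w[:,2]>.318)&(w[:,2]<.342)]
r=cv2.minAreaRect((w[:,:2]*1000).astype(np.float32));print("roof side",len(w),r,cv2.boxPoints(r))
# door top z~.31, seen top
w=P[160:210,222:300].reshape(-1,3);w=w[(w[:,2]>.29)&(w[:,2]<.32)];print("door",len(w),cv2.minAreaRect((w[:,:2]*1000).astype(np.float32)))
print(cv2.fitLine(w[:,:2].astype(np.float32),cv2.DIST_HUBER,0,.001,.001).ravel())
for k,S,px in(("favour",s,(317,140)),("tumbler",s,(359,148))):print(k,ray(S,*px,.06))
big=np.hstack([cv2.resize(s["img"][165:285,310:430],(400,400)),cv2.resize(s["img"][120:260,90:310],(400,400))])
cv2.imwrite("pics/crop1.png",big[:,:,::-1])
E
```

```text
gold 301.0295104980469 284.393798828125 (29.705486297607422, 29.794361114501953) [ 0.3355 -0.1235  0.006 ] 0.3574679199000681
gold 74.8160400390625 254.36318969726562 (17.65296745300293, 66.14009857177734) [0.423  0.5463 0.006 ] 0.6909179538006709
gold 258.576171875 251.91465759277344 (29.576675415039062, 30.032602310180664) [0.4319 0.0043 0.006 ] 0.43193061773994795
gold 362.0000305175781 228.21690368652344 (32.37689971923828, 97.080078125) [ 0.5046 -0.3089  0.006 ] 0.5916133433900858
gold 462.49945068359375 147.7073211669922 (27.84133529663086, 28.6544132232666) [ 0.7559 -0.6252  0.006 ] 0.980949942174498
gold 49.508155822753906 136.4547119140625 (27.65956687927246, 32.090065002441406) [0.775  0.6339 0.006 ] 1.0012240333832643
top iv 308 [ 0.5023 -0.2968  0.1093] [ 0.4583 -0.3286  0.0981] [ 0.5567 -0.2627  0.117 ] col [213 218 184]
top sage 273 [ 0.581  -0.3207  0.1091] [ 0.5561 -0.3481  0.0981] [ 0.6069 -0.2968  0.1172] col [158 160 109]
top burg 327 [ 0.4478 -0.2821  0.1092] [ 0.4142 -0.318   0.0984] [ 0.4918 -0.2549  0.1175] col [165  42  53]
top pur1 268 [ 0.5065 -0.1681  0.105
[... 329 characters left out ...]
9931640625), (88.85658264160156, 233.73748779296875), 75.48799133300781)
roof top 8041 ((578.8281860351562, 223.134521484375), (203.52230834960938, 204.14471435546875), 66.2170181274414) [[444.3863 171.1781]
 [631.1949  88.8519]
 [713.2701 275.091 ]
 [526.4615 357.4171]] 0.3265134917821154
roof side 3725 ((580.2382202148438, 223.59417724609375), (206.1363067626953, 208.23394775390625), 66.41670989990234) [[443.5815 170.7896]
 [634.4236  87.479 ]
 [716.895  276.3987]
 [526.0529 359.7093]]
door 349 ((597.292724609375, 0.49149322509765625), (170.86647033691406, 23.617292404174805), 81.2197494506836)
[0.1653 0.9862 0.6041 0.0057]
favour [ 0.7612 -0.1653  0.06  ]
tumbler [ 0.739  -0.2892  0.06  ]
```

View pics/crop1.png

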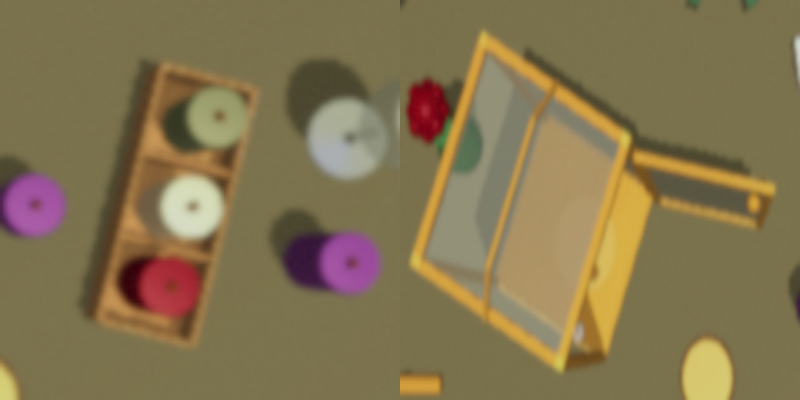

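Candidates for the ivory candle are ivory (367,227), burgundy (360,250), sage (375,200), and the purple ones at (319,227) and (414,243). I choose the cream one in the middle cell, and the crop confirms it. The coaster is the one at (258.6,251.9), at 0.432 m from the base against 0.357 m for the other. In the crop the door stands open at q≈1.82, with the plate visible inside.

```bash
cat >> h.py <<'E'
from scipy.spatial.transform import Rotation as Ro
def Rt(lean,head,side=1):
    """tool z leaning `lean` deg from straight down toward heading `head` deg; tool y horizontal = side*(-sin,cos)"""
    l,h=np.radians([lean,head]);z=np.array([np.sin(l)*np.cos(h),np.sin(l)*np.sin(h),-np.cos(l)])
    y=side*np.array([-np.sin(h),np.cos(h),0]);return np.c_[np.cross(y,z),y,z]
def pose(o): return np.array(o["tool_pos"]),Ro.from_euler("xyz",o["ee_rot"]).as_matrix()
def rel(p,R,tp,TR):
    return np.r_[R.T@(np.asarray(tp)-p),Ro.from_matrix(R.T@TR).as_rotvec()]
E
python3 - <<'E'
from bench import *
from h import *
np.set_printoptions(precision=4,suppress=True)
s=load("top0.npz");d=load("side0.npz")
for S,(u,v) in((s,(367,227)),(d,(212,292))):
    h=cv2.cvtColor(S["img"],cv2.COLOR_RGB2HSV);m=((h[...,1]<100)&(h[...,2]>165)).astype(np.uint8)
    n,l,st,ce=cv2.connectedComponentsWithStats(m);k=l[v,u+5];print(st[k],ce[k],ray(S,*ce[k],.109))
# ivory top from side: topmost disc points in cloud
Q=cloud(d);c=Q[270:300,195:230].reshape(-1,3);c=c[(c[:,2]>.105)&(c[:,2]<.113)];print("side disc",(c.min(0)+c.max(0))/2,np.ptp(c,axis=0))
p,R=pose(get_obs())
T=Rt(0,75.5+90); print("y ax",T[:,1],R[:,1])
for side in(1,-1):
  T=Rt(0,75.5-90,side)
  w=[[.28,.12,.26],[.51,-.30,.24]]
  a=rel(p,R,w[0],T);print(side,a, rel(np.array(w[0]),T,w[1],T))
E
```

```text
[358 217  20  20 283] [367.1979 226.6466] [ 0.5066 -0.2991  0.109 ]
[200 277  22  20 336] [210.6518 286.6637] [ 0.5103 -0.3021  0.109 ]
side disc [ 0.509  -0.2993  0.109 ] [0.1139 0.0529 0.0079]
y ax [-0.2504 -0.9681  0.    ] [ 0.4366  0.8997 -0.0019]
1 [-0.1995 -0.3194 -0.055  -0.0019 -0.0004 -0.1987] [-0.3278 -0.349   0.02    0.      0.      0.    ]
-1 [-0.1995 -0.3194 -0.055  -0.0005  0.0028  2.9428] [0.3278 0.349  0.02   0.     0.     0.    ]
```

carry_out(commands=[[-0.02,-0.03,-0.05,0,0,-0.1],[-0.2,-0.32,-0.055,0,0,-0.199],[-0.2,-0.32,-0.055,0,0,-0.199],[-0.2,-0.32,-0.055,0,0,-0.199],[-0.2,-0.32,-0.055,0,0,-0.199]], jaw=1)

```text
time: 0.6
tool_pos: [0.2645, 0.2652, 0.2539]
ee_rot: [-3.141, 0.0, 2.89]
wrist_force: [1.6, -0.3, 0.4]
width: 0.0941
finger_force: 0.0
```

```bash
python3 - <<'E'
from bench import *
from h import *
np.set_printoptions(precision=4,suppress=True)
o=get_obs();p,R=pose(o);print(o["time"],p,o["joint_positions"],R[:,1])
T=Rt(0,75.5-90);print(rel(p,R,[.5085,-.3003,.20],T))
E
```

```text
0.6 [0.2645 0.2652 0.2539] [ 0.6355 -0.3143  1.6374 -0.0004  1.8189 -0.6837] [ 0.249   0.9685 -0.0006]
[-0.3772 -0.4869  0.0542 -0.0006  0.0001  0.0014]
```

carry_out(commands=[[-0.37,-0.48,0.04,0,0,0],[-0.37,-0.48,0.04,0,0,0],[-0.37,-0.48,0.04,0,0,0],[-0.37,-0.48,0.04,0,0,0],[-0.37,-0.48,0.04,0,0,0]])

```text
time: 1.1
tool_pos: [0.363, 0.0357, 0.2376]
ee_rot: [3.141, 0.001, 2.889]
wrist_force: [1.2, 0.9, -0.2]
width: 0.0941
finger_force: 0.0
```

carry_out(commands=[[-0.21,-0.28,0.03,0,0,0],[-0.21,-0.28,0.03,0,0,0],[-0.21,-0.28,0.03,0,0,0],[-0.21,-0.28,0.03,0,0,0],[-0.21,-0.28,0.03,0,0,0]])

```text
time: 1.6
tool_pos: [0.4579, -0.1946, 0.2158]
ee_rot: [3.141, -0.001, 2.888]
wrist_force: [0.5, 0.3, -0.5]
width: 0.0937
finger_force: 0.0
```

```bash
python3 - <<'E'
from bench import *
from h import *
np.set_printoptions(precision=4,suppress=True)
o=get_obs();p,R=pose(o);print(o["time"],p,o["joint_positions"],R[:,1],o["qvel"])
T=Rt(0,75.5-90);print(rel(p,R,[.5085,-.3003,.16],T))
E
```

```text
1.6 [ 0.4579 -0.1946  0.2158] [-0.5162 -0.0314  1.472   0.0004  1.7017 -1.8334] [0.2509 0.968  0.0006] [-0.6612  0.7834 -0.6559  0.0056 -0.1328 -0.6626]
[-0.0755 -0.0896  0.0557  0.0006 -0.0006 -0.0005]
```

carry_out(commands=[[-0.06,-0.07,0.04,0,0,0],[-0.06,-0.07,0.04,0,0,0],[-0.06,-0.07,0.04,0,0,0],[-0.06,-0.07,0.04,0,0,0],[-0.06,-0.07,0.04,0,0,0]])

```text
time: 2.1
tool_pos: [0.4984, -0.2745, 0.1773]
ee_rot: [3.141, 0.001, 2.889]
wrist_force: [-0.5, -0.2, -0.7]
width: 0.0942
finger_force: 0.0
```

```bash
python3 - <<'E'
from bench import *
from h import *
np.set_printoptions(precision=4,suppress=True)
o=get_obs();p,R=pose(o);print(o["time"],p,o["joint_positions"],R[:,1],o["qvel"])
T=Rt(0,75.5-90);print(rel(p,R,[.5085,-.3003,.069],T))
s=snapshot("top");S=snapshot("wrist")
cv2.imwrite("pics/w1.png",np.hstack([S["img"],cv2.resize(s["img"][150:300,300:440],(240,257)).repeat(1,0) if 0 else cv2.resize(s["img"][150:300,300:440],(240,420))])[:,:,::-1])
E
```

```text
2.1 [ 0.4984 -0.2745  0.1773] [-0.6035  0.1359  1.3728  0.0005  1.6322 -1.9221] [0.2495 0.9684 0.0002] [ 0.0123 -0.0305 -0.0055 -0.0024 -0.004  -0.0005]
[-0.0162 -0.0224  0.1083  0.0002  0.0008  0.0009]
```

View pics/w1.png

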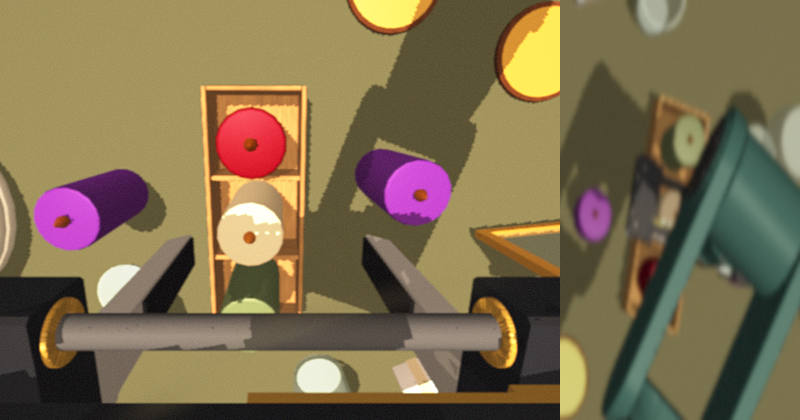

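The wrist view shows the ivory candle at (250,234) between the fingers. The box sides run parallel to the tool's x, burgundy is at (251,143) and sage at (250,305). I'll refine the position by ray.

```bash
python3 - <<'E'
from bench import *
from h import *
np.set_printoptions(precision=4,suppress=True)
S=snapshot("wrist");h=cv2.cvtColor(S["img"],cv2.COLOR_RGB2HSV)
P=cloud(S);c=P[200:268,215:288].reshape(-1,3);m=(c[:,2]>.104)&(c[:,2]<.114);c=c[m];print(len(c),(c.min(0)+c.max(0))/2,np.ptp(c,axis=0),cv2.minEnclosingCircle((c[:,:2]*1000).astype(np.float32)))
print(ray(S,250.5,234,.109),ray(S,251,143,.109))
b=[ray(S,*q,.06) for q in((203,87),(305,87),(212,310),(301,310))];print(b)
E
```

```text
3189 [ 0.5069 -0.2986  0.109 ] [0.0513 0.0507 0.0097] ((506.8743591308594, -298.6666564941406), 25.77984619140625)
[ 0.5066 -0.2976  0.109 ] [ 0.4404 -0.2788  0.109 ]
[array([ 0.3888, -0.3096,  0.06  ]), array([ 0.4097, -0.228 ,  0.06  ]), array([ 0.5876, -0.3631,  0.06  ]), array([ 0.6091, -0.2791,  0.06  ])]
```

carry_out(commands=[[-0.014,-0.021,0.02,0,0,0],[-0.014,-0.021,0.06,0,0,0],[-0.014,-0.021,0.09,0,0,0],[-0.014,-0.021,0.108,0,0,0],[-0.014,-0.021,0.108,0,0,0]])

```text
time: 2.75
tool_pos: [0.505, -0.2971, 0.0661]
ee_rot: [3.14, -0.005, 2.89]
wrist_force: [0.2, 0.5, -0.7]
width: 0.094
finger_force: 0.0
```

carry_out(commands=[[0,0,0,0,0,0],[0,0,0,0,0,0],[0,0,0,0,0,0],[0,0,0,0,0,0],[0,0,0,0,0,0]], jaw=0.45)

```text
time: 3.25
tool_pos: [0.507, -0.2994, 0.0693]
ee_rot: [-3.141, 0.001, 2.889]
wrist_force: [-0.0, 0.6, 0.5]
width: 0.0575
finger_force: 0.0
```

carry_out(commands=[[0,0,0,0,0,0],[0,0,0,0,0,0],[0,0,0,0,0,0],[0,0,0,0,0,0],[0,0,0,0,0,0]], jaw=0.45)

```text
time: 3.75
tool_pos: [0.5069, -0.2992, 0.0689]
ee_rot: [3.142, 0.001, 2.889]
wrist_force: [-0.2, 0.5, 3.6]
width: 0.0515
finger_force: 30.0
```

```bash
python3 - <<'E'
from bench import *
from h import *
np.set_printoptions(precision=4,suppress=True)
o=get_obs();p,R=pose(o);print(o["time"],p,o["joint_positions"],R[:,1],o["width"],o["finger_force"],o["wrist_force"])
E
```

```text
3.75 [ 0.5069 -0.2992  0.0689] [-0.6297  0.2359  1.4753  0.0003  1.4299 -1.9478] [0.2501 0.9682 0.    ] 0.0514986848147845 29.99729096889496 [-0.2067  0.4669  3.635 ]
```

carry_out(commands=[[0,0,-0.02,0,0,0],[0,0,-0.05,0,0,0],[0,0,-0.085,0,0,0],[0,0,-0.12,0,0,0],[0,0,-0.14,0,0,0]])

```text
time: 4.25
tool_pos: [0.507, -0.2997, 0.2104]
ee_rot: [-3.141, 0.002, 2.889]
wrist_force: [0.9, -0.8, -3.1]
width: 0.0515
finger_force: 30.0
```

carry_out(commands=[[0.008,0.014,0,0,0,0],[0.02,0.037,0,0,0,0],[0.037,0.069,0,0,0,0],[0.055,0.101,0,0,0,0],[0.072,0.133,0,0,0,0]])

```text
time: 4.75
tool_pos: [0.468, -0.1497, 0.205]
ee_rot: [3.14, -0.006, 2.889]
wrist_force: [1.0, -0.1, -2.3]
width: 0.0516
finger_force: 30.0
```

carry_out(commands=[[0.018,0.033,0,0,0,0],[0.036,0.066,0,0,0,0],[0.054,0.1,0,0,0,0],[0.067,0.127,0,0,0,0],[0.077,0.142,0,0,0,0]])

```text
time: 5.25
tool_pos: [0.4285, 0.0073, 0.2054]
ee_rot: [3.141, -0.005, 2.891]
wrist_force: [-0.4, -0.6, -3.7]
width: 0.0518
finger_force: 30.0
```

carry_out(commands=[[0,0,0,0,0,0],[0,0,0,0,0,0],[0,0,0.02,0,0,0],[0,0,0.05,0,0,0],[0,0,0.07,0,0,0]])

```text
time: 5.75
tool_pos: [0.43, 0.0035, 0.1355]
ee_rot: [-3.141, -0.003, 2.887]
wrist_force: [-0.5, -0.6, -2.6]
width: 0.0516
finger_force: 30.0
```

```bash
python3 - <<'E'
from bench import *
from h import *
np.set_printoptions(precision=4,suppress=True)
o=get_obs();p,R=pose(o);print(o["time"],p,o["joint_positions"],R[:,1],o["width"],o["finger_force"],o["wrist_force"])
print(rel(p,R,[.432,.0043,.071],Rt(0,75.5-90)))
from scipy.optimize import least_squares
D=[([1.01587,.08793,1.37221,0,1.68357,-.10309],[.23985,.49436,.20434]),([-.6035,.1359,1.3728,.0005,1.6322,-1.9221],[.4984,-.2745,.1773]),([-.6297,.2359,1.4753,.0003,1.4299,-1.9478],[.5069,-.2992,.0689]),(o["joint_positions"],p)]
def f(k):
    d,L1,L2,a,e=k;r=[]
    for q,t in D:
        A=q[1];B=q[1]+q[2]
        r+=[a+L1*np.sin(A)+L2*np.sin(B)+e*np.cos(B)-np.hypot(*t[:2]),d+L1*np.cos(A)+L2*np.cos(B)-e*np.sin(B)-t[2]]
    return np.array(r)
for e0 in(0,1):
    g=least_squares(lambda k:f(np.r_[k,0,0]) if not e0 else f(k),[.1,.4,.4]+([0,0] if e0 else []));print(g.x,g.fun)
E
```

```text
5.75 [0.43   0.0035 0.1355] [-0.1236 -0.1572  1.7464 -0.0004  1.556  -1.4399] [ 0.2517  0.9678 -0.0009] 0.051576652135753076 29.993643164634705 [-0.4694 -0.5585 -2.5992]
[-0.0019  0.0014  0.0645 -0.0009 -0.0035 -0.0014]
[-0.2841  0.4346  0.5039] [-0.0105  0.0001 -0.0072  0.0005  0.0119 -0.0009  0.0057  0.0003]
[-0.2002  0.45    0.4996  0.0028  0.0995] [ 0.0004 -0.     -0.0004  0.      0.0001 -0.     -0.      0.    ]
```

carry_out(commands=[[-0.002,0.001,0.025,0,0,0],[-0.002,0.001,0.045,0,0,0],[-0.002,0.001,0.055,0,0,0],[-0.002,0.001,0.06,0,0,0],[-0.002,0.001,0.061,0,0,0]])

```text
time: 6.25
tool_pos: [0.4333, 0.0044, 0.0771]
ee_rot: [-3.141, -0.001, 2.888]
wrist_force: [-0.1, -0.4, -2.7]
width: 0.0519
finger_force: 30.0
```

carry_out(commands=[[0,0,0.001,0,0,0],[0,0,0.002,0,0,0],[0,0,0.002,0,0,0],[0,0,0.002,0,0,0],[0,0,0.002,0,0,0]])

```text
time: 6.75
tool_pos: [0.4336, 0.0048, 0.0758]
ee_rot: [3.141, 0.001, 2.889]
wrist_force: [-0.0, 0.3, -2.8]
width: 0.0513
finger_force: 30.0
```

carry_out(commands=[[0,0,0.001,0,0,0],[0,0,0.002,0,0,0],[0,0,0.003,0,0,0],[0,0,0.003,0,0,0],[0,0,0.003,0,0,0]])

```text
time: 7.25
tool_pos: [0.4334, 0.0048, 0.0724]
ee_rot: [3.142, -0.0, 2.889]
wrist_force: [-0.6, -0.1, -3.4]
width: 0.0512
finger_force: 30.0
```

carry_out(commands=[[0,0,0.001,0,0,0],[0,0,0.001,0,0,0],[0,0,0.001,0,0,0],[0,0,0.001,0,0,0],[0,0,0.001,0,0,0]])

```text
time: 7.75
tool_pos: [0.4334, 0.0048, 0.0715]
ee_rot: [3.141, 0.0, 2.889]
wrist_force: [-0.0, 0.1, -4.1]
width: 0.0516
finger_force: 30.0
```

carry_out(commands=[[0,0,0.001,0,0,0],[0,0,0.001,0,0,0],[0,0,0.001,0,0,0],[0,0,0.001,0,0,0],[0,0,0.001,0,0,0]])

```text
time: 8.25
tool_pos: [0.4337, 0.0048, 0.0709]
ee_rot: [3.141, 0.001, 2.889]
wrist_force: [-0.5, -0.1, 0.7]
width: 0.0517
finger_force: 30.0
```

carry_out(commands=[[0,0,0.001,0,0,0],[0,0,0.001,0,0,0],[0,0,0.001,0,0,0],[0,0,0.001,0,0,0],[0,0,0.001,0,0,0]])

```text
time: 8.75
tool_pos: [0.4337, 0.0048, 0.0708]
ee_rot: [3.141, 0.001, 2.889]
wrist_force: [-2.3, 1.0, 5.7]
width: 0.0518
finger_force: 30.0
```

carry_out(commands=[[0,0,0,0,0,0],[0,0,0,0,0,0],[0,0,0,0,0,0],[0,0,0,0,0,0],[0,0,0,0,0,0]], jaw=1)

```text
time: 9.25
tool_pos: [0.4333, 0.0048, 0.0693]
ee_rot: [3.142, -0.0, 2.889]
wrist_force: [-0.7, 0.4, -0.4]
width: 0.0883
finger_force: 0.0
```

carry_out(commands=[[0,0,-0.02,0,0,0],[0,0,-0.06,0,0,0],[0,0,-0.1,0,0,0],[0,0,-0.14,0,0,0],[0,0,-0.15,0,0,0]])

```text
time: 9.75
tool_pos: [0.4356, 0.0045, 0.2247]
ee_rot: [3.14, 0.009, 2.889]
wrist_force: [-0.4, -0.3, 1.3]
width: 0.0939
finger_force: 0.0
```

```bash
cat > fk.py <<'E'
from h import *
from scipy.optimize import least_squares
Rz=lambda t:Ro.from_euler("z",t).as_matrix();Ry=lambda t:Ro.from_euler("y",t).as_matrix()
lo=np.array([-3.1,-.76,.27,-1.08,.17,-2.57]);hi=np.array([3.1,2.03,2.55,4.22,2.65,2.57])
def fk(q,k,s4=1):
    d,L1,L2,a,e,yo,T=k
    R=Rz(q[0])@Ry(q[1]);p=Rz(q[0])@np.array([a,yo,d])+R@[0,0,L1]
    R=R@Ry(q[2]);p=p+R@np.array([e,0,L2]);R=R@Rz(s4*q[3])@Ry(q[4]);p=p+R@[0,0,T]
    return p,R@Rz(q[5]),R   # flange
E
python3 - <<'E'
from bench import *
from fk import *
np.set_printoptions(precision=4,suppress=True)
o=get_obs();p,R=pose(o);q=o["joint_positions"];print(o["time"],p,q)
D=[([1.01587,.08793,1.37221,0,1.68357,-.10309],[.23985,.49436,.20434]),([-.6035,.1359,1.3728,.0005,1.6322,-1.9221],[.4984,-.2745,.1773]),([-.6297,.2359,1.4753,.0003,1.4299,-1.9478],[.5069,-.2992,.0689]),([-.1236,-.1572,1.7464,-.0004,1.556,-1.4399],[.43,.0035,.1355]),(q,p)]
# T not separable with tool always down (adds to d): use nominal .25
f=lambda k:np.concatenate([fk(np.array(a),[*k[:5],k[5],.25])[0]-t for a,t in D])
g=least_squares(f,[.4,.4,.4,0,0,.05]);print(g.x,np.abs(g.fun).max());print(fk(q,[*g.x,.25])[1],R)
g=least_squares(lambda k:f([k[0],k[1],k[2],0,0,k[3]]),[.4,.4,.4,.05]);print(g.x,np.abs(g.fun).max())
s=snapshot("top");h=cv2.cvtColor(s["img"],cv2.COLOR_RGB2HSV)
S=snapshot("wrist");P=cloud(S);m=(P[...,2]>.106)&(P[...,2]<.116)&(np.hypot(P[...,0]-.433,P[...,1]-.005)<.05);c=P[m];print(len(c),cv2.minEnclosingCircle((c[:,:2]*1000).astype(np.float32)),c[:,2].mean())
E
```

```text
9.75 [0.4356 0.0045 0.2247] [-0.12   -0.1809  1.5901  0.0001  1.7232 -1.438 ]
[0.0541 0.4487 0.4996 0.0002 0.1026 0.0566] 0.0005439832527476818
[[-0.2501 -0.9682  0.0092]
 [-0.9682  0.2501 -0.001 ]
 [-0.0013 -0.0092 -1.    ]] [[-0.9682  0.2501  0.0092]
 [ 0.2501  0.9682 -0.001 ]
 [-0.0092  0.0013 -1.    ]]
[-0.0142  0.4144  0.5042  0.0566] 0.011995088925524422
2490 ((433.86407470703125, 5.074217319488525), 25.88392448425293) 0.11062009583159517
```

```bash
cat >> fk.py <<'E'
def ik(k,tp,TR,s4=1,n=30,seed=0):
    rng=np.random.default_rng(seed);best=[]
    def f(q):
        p,R,_=fk(q,k,s4);return np.r_[(p-tp)*5,Ro.from_matrix((R@Rz(np.pi/2)).T@TR).as_rotvec()]
    for i in range(n):
        g=least_squares(f,rng.uniform(np.maximum(lo,-1.5),np.minimum(hi,2.6)),bounds=(lo,hi),max_nfev=60)
        if np.abs(g.fun).max()<3e-3 and not any(np.abs(g.x-b).max()<.05 for b in best):best.append(g.x)
    return best
E
python3 - <<'E'
from fk import *
np.set_printoptions(precision=2,suppress=True)
K=[.054,.4487,.4996,0,.1026,.0566]
for T in(.25,.35):
  k=[K[0]+T-.25,*K[1:],T]
  for L in(45,60,75):
   for side in(1,-1):
    TR=Rt(L,64,side);z=TR[:,2];out=[]
    for c in((.434,.005,.066),(.5675,.196,.072)):
      out.append(ik(k,np.array(c)+z*.013,TR,n=10))
    print(T,L,side,*out,sep="\n  ")
E
```

```text
0.25
  45
  1
  []
  []
0.25
  45
  -1
  [array([-0.53, -0.11,  2.03,  0.8 ,  1.38, -0.3 ])]
  [array([-0.02,  0.12,  1.78,  0.84,  1.04,  0.06])]
0.25
  60
  1
  []
  []
0.25
  60
  -1
  [array([-0.63, -0.03,  2.07,  1.03,  1.48, -0.49])]
  [array([-0.09,  0.15,  1.86,  1.19,  1.06, -0.25])]
0.25
  75
  1
  [array([-0.69,  0.09,  2.11,  1.22,  1.6 ,  2.49])]
  []
0.25
  75
  -1
  [array([-0.69,  0.09,  2.11,  1.22,  1.6 , -0.66])]
  [array([-0.14,  0.23,  1.92,  1.51,  1.17, -0.52])]
0.35
  45
  1
  []
  []
0.35
  45
  -1
  [array([-0.71, -0.06,  2.05,  0.76,  1.45, -0.47])]
  [array([-0.16,  0.09,  1.88,  0.87,  1.09, -0.1 ])]
0.35
  60
  1
  [array([-0.84,  0.09,  2.08,  0.93,  1.56,  2.44])]
  []
0.35
  60
  -1
  [array([-0.84,  0.09,  2.08,  0.93,  1.56, -0.7 ])]
  [array([-0.28,  0.17,  1.97,  1.19,  1.16, -0.44])]
0.35
  75
  1
  [array([-0.92,  0.3 ,  2.07,  1.05,  1.69,  2.25])]
  [array([-0.35,  0.32,  2.01,  1.45,  1.32,  2.4 ])]
0.35
  75
  -1
  [array([-0.92,  0.3 ,  2.07,  1.05,  1.69, -0.89])]
  [array([-0.35,  0.32,  2.01,  1.45,  1.32, -0.74])]
```

carry_out(commands=[[0.01,-0.04,0,0,0,0.15],[0.02,-0.08,0,0,0,0.3],[0.03,-0.12,0,0,0,0.45],[0.04,-0.149,0,0,0,0.6],[0.04,-0.149,0,0,0,0.75]])

```text
time: 10.35
tool_pos: [0.3547, -0.1314, 0.2165]
ee_rot: [-3.138, -0.004, 2.127]
wrist_force: [-0.1, 0.6, -0.3]
width: 0.0941
finger_force: 0.0
```

carry_out(commands=[[0,0,0,0,0,0.15],[0,0,0,0,0,0.3],[0,0,0,0,0,0.45],[0,0,0,0,0,0.6],[0,0,0,0,0,0.75]])

```text
time: 10.85
tool_pos: [0.3563, -0.1289, 0.2164]
ee_rot: [-3.136, -0.002, 1.382]
wrist_force: [0.4, 0.2, -0.7]
width: 0.0941
finger_force: 0.0
```

carry_out(commands=[[0,0,0,0,0,0.15],[0,0,0,0,0,0.27],[0,0,0,0,0,0.27],[0,0,0,0,0,0.27],[0,0,0,0,0,0.27]])

```text
time: 11.35
tool_pos: [0.357, -0.1293, 0.2184]
ee_rot: [-3.14, -0.0, 1.12]
wrist_force: [0.5, -0.8, 0.1]
width: 0.0935
finger_force: 0.0
```

carry_out(commands=[[0,0,0,0,0.1,0],[0,0,0,0,0.2,0],[0,0,0,0,0.3,0],[0,0,0,0,0.4,0],[0,0,0,0,0.4,0]])

```text
time: 11.85
tool_pos: [0.3563, -0.131, 0.2178]
ee_rot: [-3.138, -0.401, 1.113]
wrist_force: [0.5, -0.8, -0.7]
width: 0.0943
finger_force: 0.0
```

```bash
python3 - <<'E'
from bench import *
from fk import *
np.set_printoptions(precision=4,suppress=True)
o=get_obs();p,R=pose(o);q=o["joint_positions"];print(o["time"],p,q,R,o["qvel"])
K=[.054,.4487,.4996,0,.1026,.0566]
for s4 in(1,-1):
  for T in(.2,.25,.3,.35): 
    a,b,_=fk(q,[K[0]+T-.25,*K[1:],T],s4);print(s4,T,a,a-p)
  print(b@Rz(np.pi/2)-R)
E
```

```text
11.85 [ 0.3563 -0.131   0.2178] [-0.8538 -0.2729  1.7321  0.3805  1.8292 -0.3257] [[ 0.4068  0.8976  0.1695]
 [ 0.8257 -0.4407  0.352 ]
 [ 0.3907 -0.0032 -0.9205]] [ 0.0671 -0.0213 -0.0211 -0.0352 -0.0089  0.0494]
1 0.2 [ 0.3309 -0.1841  0.2057] [-0.0255 -0.0531 -0.0121]
1 0.25 [ 0.3393 -0.1665  0.2097] [-0.017  -0.0355 -0.0082]
1 0.3 [ 0.3478 -0.1489  0.2136] [-0.0085 -0.0179 -0.0042]
1 0.35 [ 0.3563 -0.1313  0.2176] [-0.     -0.0003 -0.0002]
[[ 0. -0.  0.]
 [-0. -0. -0.]
 [-0.  0.  0.]]
-1 0.2 [ 0.2226 -0.2785  0.2057] [-0.1337 -0.1475 -0.0121]
-1 0.25 [ 0.204  -0.2845  0.2097] [-0.1523 -0.1535 -0.0082]
-1 0.3 [ 0.1854 -0.2905  0.2136] [-0.1709 -0.1595 -0.0042]
-1 0.35 [ 0.1668 -0.2965  0.2176] [-0.1895 -0.1655 -0.0002]
[[ 0.0973 -0.1182 -0.5414]
 [-0.0192 -0.1381 -0.4719]
 [-0.6994 -0.2362  0.    ]]
```

carry_out(commands=[[0,0,0,0,0.14,0],[0,0,0,0,0.28,0],[0,0,0,0,0.42,0],[0,0,0,0,0.56,0],[0,0,0,0,0.7,0]])

```text
time: 12.35
tool_pos: [0.3577, -0.1298, 0.2199]
ee_rot: [3.138, -1.102, 1.123]
wrist_force: [0.4, -0.4, -1.2]
width: 0.0936
finger_force: 0.0
```

carry_out(commands=[[0,0,0,0,0.12,0],[0,0,0,0,0.12,0],[0,0,0,0,0.12,0],[0,0,0,0,0.12,0],[0,0,0,0,0.12,0]])

```text
time: 12.85
tool_pos: [0.3578, -0.1293, 0.2205]
ee_rot: [3.133, -1.216, 1.129]
wrist_force: [0.0, -0.2, 0.2]
width: 0.094
finger_force: 0.0
```

```bash
python3 - <<'E'
from bench import *
from fk import *
np.set_printoptions(precision=4,suppress=True)
o=get_obs();p,R=pose(o);q=o["joint_positions"];print(o["time"],p,q,R)
TR=Rt(70,64,-1);z=TR[:,2];c=np.array([.4338,.005,.066])
a=c+z*(.013-.13);b=c+z*.013
print(a,rel(p,R,a,TR));print(b,rel(a,TR,b,TR))
k=[.154,.4487,.4996,0,.1026,.0566,.35]
for t in(a,b,np.array([.5675,.196,.072])+z*.013):print(ik(k,t,TR,n=6))
E
```

```text
12.85 [ 0.3578 -0.1293  0.2205] [-1.2229  0.0735  1.829   0.8926  2.1001 -0.6711] [[ 0.1486  0.9003  0.409 ]
 [ 0.3143 -0.4352  0.8437]
 [ 0.9376  0.0032 -0.3476]]
[ 0.3856 -0.0938  0.106 ] [-0.0921  0.0093  0.0811 -0.0023  0.0059  0.0042]
[0.4392 0.016  0.0616] [0.   0.   0.13 0.   0.   0.  ]
[array([-1.1397,  0.2232,  1.945 ,  0.8667,  1.8752, -0.8357])]
[array([-0.8984,  0.2236,  2.0793,  1.017 ,  1.6428, -0.8323])]
[array([-0.3335,  0.2647,  2.0044,  1.3704,  1.2595, -0.6456])]
```

carry_out(commands=[[-0.03,0.003,0.027,0,0,0],[-0.06,0.006,0.054,0,0,0],[-0.092,0.009,0.081,-0.002,0.006,0.004],[-0.092,0.009,0.081,-0.002,0.006,0.004],[-0.092,0.009,0.081,-0.002,0.006,0.004]])

```text
time: 13.35
tool_pos: [0.3851, -0.0934, 0.1066]
ee_rot: [-3.136, -1.226, 1.112]
wrist_force: [-0.6, -0.3, 0.6]
width: 0.0939
finger_force: 0.0
```

```bash
python3 - <<'E'
from bench import *
from fk import *
np.set_printoptions(precision=4,suppress=True)
o=get_obs();p,R=pose(o);print(o["time"],p)
TR=Rt(70,64,-1);z=TR[:,2];c=np.array([.4338,.005,.066]);print(rel(p,R,c+z*.013,TR))
S=snapshot("wrist");s=snapshot("top");P=cloud(S)
m=(P[...,2]>.03)&(P[...,2]<.10)&(np.hypot(P[...,0]-.433,P[...,1]-.005)<.05);c=P[m]
# fit circle r=26 mm to visible candle wall
g=least_squares(lambda x:np.hypot(c[:,0]-x[0],c[:,1]-x[1])-.026,[.434,.005],loss="soft_l1",f_scale=.001);print(len(c),g.x,c.mean(0))
cv2.imwrite("pics/lean.png",cv2.resize(S["img"],None,fx=.9,fy=.9)[:,:,::-1])
E
```

```text
13.35 [ 0.3851 -0.0934  0.1066]
[-0.0012  0.0007  0.1301 -0.0007 -0.0044 -0.0018]
3829 [0.4339 0.0059] [ 0.4244 -0.0131  0.0673]
```

View pics/lean.png

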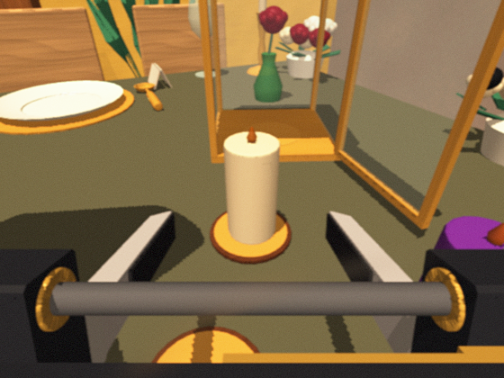

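The leaned wrist view shows the candle at (252,190) upright on the coaster (250,235), centred between the fingers. The lantern doorway is ahead and the open door is on the right. I'll move in and close.

carry_out(commands=[[-0.001,0.001,0.03,0,-0.004,0],[-0.001,0.001,0.065,0,-0.004,-0.002],[-0.001,0.001,0.1,0,-0.004,-0.002],[-0.001,0.001,0.12,0,-0.004,-0.002],[-0.001,0.001,0.13,0,-0.004,-0.002]])

```text
time: 13.95
tool_pos: [0.4401, 0.016, 0.0616]
ee_rot: [3.135, -1.221, 1.124]
wrist_force: [-1.1, -0.0, -0.9]
width: 0.0939
finger_force: 0.0
```

carry_out(commands=[[0,0,0,0,0,0],[0,0,0,0,0,0],[0,0,0,0,0,0],[0,0,0,0,0,0],[0,0,0,0,0,0]], jaw=0.45)

```text
time: 14.45
tool_pos: [0.4395, 0.015, 0.0606]
ee_rot: [-3.14, -1.222, 1.113]
wrist_force: [-0.3, 0.2, 0.2]
width: 0.0575
finger_force: 0.0
```

carry_out(commands=[[0,0,0,0,0,0],[0,0,0,0,0,0],[0,0,0,0,0,0],[0,0,0,0,0,0],[0,0,0,0,0,0]])

```text
time: 14.95
tool_pos: [0.4396, 0.0155, 0.0605]
ee_rot: [-3.14, -1.222, 1.114]
wrist_force: [-1.1, -1.7, 2.0]
width: 0.051
finger_force: 30.0
```

```bash
python3 - <<'E'
from bench import *
from fk import *
np.set_printoptions(precision=4,suppress=True)
o=get_obs();p,R=pose(o);print(o["time"],p,o["width"],o["finger_force"],o["wrist_force"],o["joint_positions"])
TR=Rt(70,64,-1)
off=np.array([.4338,.0053,.006])-p;print("base-tcp",off)
# refine lantern: doorway frame / plate seen in top view
s=load("top0.npz");h=cv2.cvtColor(s["img"],cv2.COLOR_RGB2HSV)
L=np.array([.5795,.2234]);a=np.radians(66.3);X=np.array([np.cos(a),np.sin(a)]);Y=np.array([-X[1],X[0]])
for nm in("top0.npz","side0.npz"):
    P=cloud(load(nm)).reshape(-1,3);P=P[np.isfinite(P[:,0])];xl=(P[:,:2]-L)@X;yl=(P[:,:2]-L)@Y
    m=(abs(P[:,2]-.012)<.004)&(abs(xl)<.12)&(abs(yl)<.12);r=cv2.minAreaRect((P[m][:,:2]*1000).astype(np.float32));print(nm,"floor",m.sum(),r,xl[m].min(),xl[m].max(),yl[m].min(),yl[m].max())
    m=(abs(P[:,2]-.18)<.1)&(abs(xl)<.13)&(abs(yl)<.13);print(m.sum(),np.percentile(xl[m],[1,99]),np.percentile(yl[m],[1,99]))
for t in((.08,0),(.07,0)): print(L+X*(t[0]-.1))
for u in((-.3,.02),(-.2,.0),(-.03,0)):
    b=L+X*u[0]+Y*u[1]; print(u,b,rel(p,TR,np.r_[b,.05]-off,TR))
E
```

```text
14.95 [0.4396 0.0155 0.0605] 0.05102594678096175 30.00054895877838 [-1.0967 -1.7263  2.0322] [-0.9     0.2244  2.0818  1.0166  1.6418 -0.8347]
base-tcp [-0.0058 -0.0102 -0.0545]
top0.npz floor 1050 ((549.2417602539062, 157.37396240234375), (56.49849319458008, 187.4510498046875), 66.1314926147461) -0.10096869342849533 -0.04432792297877126 -0.09258739646184294 0.09486906404231064
237 [-0.1294 -0.0639] [-0.0931  0.1005]
side0.npz floor 207 ((606.315185546875, 193.2459259033203), (193.56973266601562, 184.3874053955078), 80.67735290527344) -0.10061607107212314 0.0990983885310711 -0.10467080452261207 0.07666462130394044
5395 [-0.1257  0.0969] [-0.1017  0.0966]
[0.5715 0.2051]
[0.5674 0.1959]
(-0.3, 0.02) [ 0.4406 -0.0433] [ 0.0274  0.0274 -0.0533  0.      0.      0.    ]
(-0.2, 0.0) [0.4991 0.0403] [0.0619 0.0434 0.0414 0.     0.     0.    ]
(-0.03, 0) [0.5674 0.1959] [0.12   0.0365 0.201  0.     0.     0.    ]
```

carry_out(commands=[[0.01,0,-0.004,0,0,0],[0.025,0,-0.009,0,0,0],[0.041,0,-0.015,0,0,0],[0.047,0.01,0.002,0,0,0],[0.055,0.026,0.022,0,0,0]])

```text
time: 15.45
tool_pos: [0.48, 0.04, 0.1045]
ee_rot: [-3.137, -1.22, 1.111]
wrist_force: [-0.6, -1.3, -2.1]
width: 0.0513
finger_force: 30.0
```

```bash
python3 - <<'E'
from bench import *
from fk import *
np.set_printoptions(precision=4,suppress=True)
o=get_obs();p,R=pose(o);print(o["time"],p,o["finger_force"],o["wrist_force"],o["ee_rot"])
TR=Rt(70,64,-1);off=np.array([-.0058,-.0102,-.0545])
L=np.array([.5795,.2234]);a=np.radians(66.3);X=np.array([np.cos(a),np.sin(a)]);Y=np.array([-X[1],X[0]])
for u in((-.2,.006),(-.032,.006)):
    b=L+X*u[0]+Y*u[1]; print(u,b,rel(p,TR,np.r_[b,.05]-off,TR),rel(p,R,np.r_[b,.05]-off,TR))
E
```

```text
15.45 [0.48   0.04   0.1045] 29.999214112758636 [-0.6106 -1.2658 -2.1157] [-3.137  -1.2201  1.111 ]
(-0.2, 0.006) [0.4936 0.0427] [0.0069 0.0118 0.0189 0.     0.     0.    ] [ 0.0069  0.0118  0.0189  0.0011  0.0017 -0.0021]
(-0.032, 0.006) [0.5611 0.1965] [0.0643 0.0051 0.1766 0.     0.     0.    ] [ 0.0646  0.0047  0.1765  0.0011  0.0017 -0.0021]
```

carry_out(commands=[[0.004,0.008,0.01,0,0,0],[0.007,0.012,0.02,0,0,0],[0.015,0.011,0.045,0,0,0],[0.027,0.01,0.075,0,0,0],[0.038,0.008,0.105,0,0,0]])

```text
time: 15.95
tool_pos: [0.5362, 0.1377, 0.1039]
ee_rot: [-3.134, -1.221, 1.109]
wrist_force: [0.7, -0.6, -2.9]
width: 0.0513
finger_force: 30.0
```

carry_out(commands=[[0.009,-0.001,0.025,0,0,0],[0.018,-0.002,0.05,0,0,0],[0.024,-0.003,0.065,0,0,0],[0.026,-0.003,0.071,0,0,0],[0.026,-0.003,0.071,0,0,0]])

```text
time: 16.45
tool_pos: [0.5659, 0.2068, 0.104]
ee_rot: [-3.135, -1.221, 1.112]
wrist_force: [-0.1, -0.0, -2.5]
width: 0.0513
finger_force: 30.0
```

```bash
python3 - <<'E'
from bench import *
from fk import *
np.set_printoptions(precision=4,suppress=True)
o=get_obs();p,R=pose(o);print(o["time"],p,o["finger_force"],o["wrist_force"],o["ee_rot"])
TR=Rt(70,64,-1);off=np.array([-.0058,-.0102,-.0545])
L=np.array([.5795,.2234]);a=np.radians(66.3);X=np.array([np.cos(a),np.sin(a)]);Y=np.array([-X[1],X[0]])
b=L-X*.032+Y*.006;print(b,(p+off),rel(p,R,np.r_[b,.016]-off,TR))
S=snapshot("side");cv2.imwrite("pics/in.png",cv2.resize(S["img"][40:300,190:450],(600,600))[:,:,::-1])
S=snapshot("wrist");cv2.imwrite("pics/inw.png",S["img"][:,:,::-1])
E
```

```text
16.45 [0.5659 0.2068 0.104 ] 29.999727308750153 [-0.1065 -0.0311 -2.4516] [-3.1349 -1.2214  1.1118]
[0.5611 0.1965] [0.5601 0.1966 0.0495] [-0.0313  0.001   0.0118 -0.0018  0.0004 -0.0018]
```

View pics/inw.png

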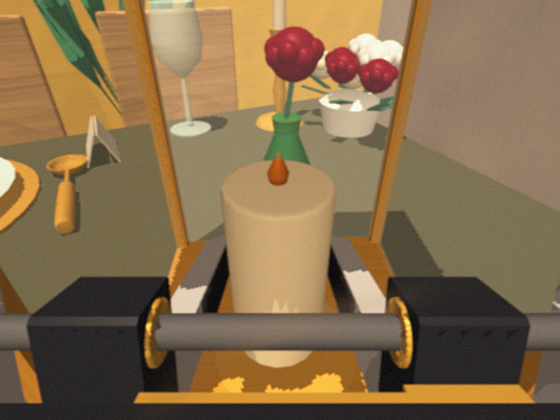

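The candle is inside, midway between the back posts, with its base at (278,355). Gold shows at (230,385) and (320,385) below it, and nothing is touching. I'll lower it.

carry_out(commands=[[-0.01,0.001,0.004,0,0,0],[-0.02,0.001,0.008,0,0,0],[-0.027,0.001,0.0105,0,0,0],[-0.031,0.001,0.012,0,0,0],[-0.031,0.001,0.012,0,0,0]])

```text
time: 17.05
tool_pos: [0.5675, 0.2061, 0.07]
ee_rot: [-3.131, -1.222, 1.106]
wrist_force: [-0.3, -0.3, -3.3]
width: 0.0512
finger_force: 30.0
```

carry_out(commands=[[-0.001,0,0.0004,0,0,0],[-0.002,0,0.0008,0,0,0],[-0.002,0,0.0008,0,0,0],[-0.002,0,0.0008,0,0,0],[-0.002,0,0.0008,0,0,0]])

```text
time: 17.55
tool_pos: [0.5681, 0.2062, 0.0694]
ee_rot: [-3.14, -1.222, 1.114]
wrist_force: [0.3, 0.0, -2.7]
width: 0.0518
finger_force: 30.0
```

carry_out(commands=[[-0.001,0,0.0004,0,0,0],[-0.001,0,0.0004,0,0,0],[-0.001,0,0.0004,0,0,0],[-0.001,0,0.0004,0,0,0],[-0.001,0,0.0004,0,0,0]])

```text
time: 18.05
tool_pos: [0.568, 0.2062, 0.0681]
ee_rot: [-3.138, -1.222, 1.113]
wrist_force: [0.4, -0.5, -2.2]
width: 0.0516
finger_force: 30.0
```

carry_out(commands=[[-0.001,0,0.0004,0,0,0],[-0.001,0,0.0004,0,0,0],[-0.001,0,0.0004,0,0,0],[-0.001,0,0.0004,0,0,0],[-0.001,0,0.0004,0,0,0]])

```text
time: 18.55
tool_pos: [0.568, 0.2062, 0.067]
ee_rot: [-3.138, -1.222, 1.113]
wrist_force: [-0.5, -0.3, -2.2]
width: 0.0513
finger_force: 30.0
```

carry_out(commands=[[-0.001,0,0.0004,0,0,0],[-0.001,0,0.0004,0,0,0],[-0.001,0,0.0004,0,0,0],[-0.001,0,0.0004,0,0,0],[-0.001,0,0.0004,0,0,0]])

```text
time: 19.05
tool_pos: [0.5682, 0.2063, 0.0665]
ee_rot: [-3.139, -1.223, 1.114]
wrist_force: [-1.5, -1.2, 0.8]
width: 0.0513
finger_force: 30.0
```

carry_out(commands=[[0,0,0,0,0,0],[0,0,0,0,0,0],[0,0,0,0,0,0],[0,0,0,0,0,0],[0,0,0,0,0,0]], jaw=0.9)

```text
time: 19.55
tool_pos: [0.5681, 0.2063, 0.0659]
ee_rot: [-3.138, -1.222, 1.113]
wrist_force: [-0.2, 0.7, 0.1]
width: 0.0843
finger_force: 0.0
```

carry_out(commands=[[0,0,-0.015,0,0,0],[0,0,-0.04,0,0,0],[0,0,-0.075,0,0,0],[0,0,-0.11,0,0,0],[0,0,-0.15,0,0,0]])

```text
time: 20.05
tool_pos: [0.5052, 0.079, 0.1175]
ee_rot: [-3.136, -1.222, 1.112]
wrist_force: [0.1, -0.9, 0.6]
width: 0.0844
finger_force: 0.0
```

```bash
python3 - <<'E'
from bench import *
from fk import *
np.set_printoptions(precision=4,suppress=True)
o=get_obs();p,R=pose(o);print(o["time"],p,o["wrist_force"],o["joint_positions"],o["width"])
L=np.array([.5795,.2234]);a=np.radians(66.3);X=np.array([np.cos(a),np.sin(a)]);Y=np.array([-X[1],X[0]])
S=snapshot("wrist");P=cloud(S);m=(P[...,2]>.03)&(P[...,2]<.11)&(np.hypot(P[...,0]-.562,P[...,1]-.196)<.045);c=P[m]
g=least_squares(lambda x:np.hypot(c[:,0]-x[0],c[:,1]-x[1])-.026,[.562,.196],loss="soft_l1",f_scale=.001);print(len(c),g.x,(g.x-L)@X,(g.x-L)@Y)
cv2.imwrite("pics/out.png",S["img"][:,:,::-1])
S=snapshot("side");P=cloud(S).reshape(-1,3)
S2=snapshot("top");P2=cloud(S2).reshape(-1,3)
for Q in(P,P2):
    Q=Q[np.isfinite(Q[:,0])];xl=(Q[:,:2]-L)@X;yl=(Q[:,:2]-L)@Y
    m=(Q[:,2]>.29)&(Q[:,2]<.318)&(xl<-.11)&(xl>-.29)&(yl<-.05)&(yl>-.25);print(m.sum(),xl[m].min(),xl[m].max(),yl[m].min(),yl[m].max())
    f=cv2.fitLine(np.c_[xl,yl][m].astype(np.float32),cv2.DIST_HUBER,0,.001,.001).ravel();print("door line",f)
E
```

```text
20.05 [0.5052 0.079  0.1175] [ 0.1056 -0.8987  0.6419] [-0.6765  0.1275  2.0302  1.1594  1.555  -0.6212] 0.08444475251002524
3904 [0.5626 0.1968] -0.031117914034953068 0.004803593107374495
476 -0.27808204853176116 -0.1105873990180675 -0.14229115696755065 -0.08854114189203377
door line [ 0.9641  0.2657 -0.2114 -0.1209]
353 -0.2785153141336634 -0.11019834246087008 -0.13903193955415563 -0.08585184494388574
door line [ 0.9669  0.255  -0.1795 -0.1075]
```

View pics/out.png

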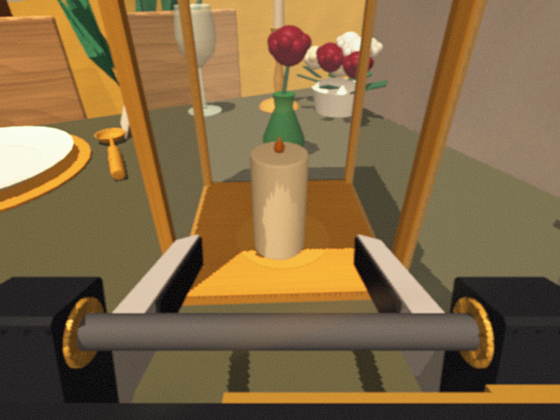

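The candle stands at about (280,200) on the plate. The plate's rim shows around it from x=237 to 328, and the wall fit puts the centre about 10 mm from the plate's centre, so it is wholly on the plate. Next I back off, straighten up, shut the fingers and go round behind the door.

carry_out(commands=[[0.005,-0.002,-0.04,0,0,0],[0.025,-0.005,-0.085,0,-0.14,0],[0.055,-0.009,-0.13,0,-0.28,0],[0.085,-0.013,-0.17,0,-0.42,0],[0.114,-0.016,-0.214,0,-0.56,0]], jaw=0)

```text
time: 20.7
tool_pos: [0.4222, -0.0556, 0.2936]
ee_rot: [-3.142, -0.657, 1.116]
wrist_force: [0.9, 0.3, -0.8]
width: 0.048
finger_force: 0.0
```

carry_out(commands=[[0,0,0,0,-0.14,0],[0,0,0,0,-0.28,0],[0,0,0,0,-0.42,0],[0,0,0,0,-0.56,0],[0,0,0,0,-0.66,0]])

```text
time: 21.2
tool_pos: [0.4236, -0.0536, 0.2922]
ee_rot: [3.141, 0.001, 1.12]
wrist_force: [-0.9, 0.0, -0.7]
width: 0.0083
finger_force: 0.0
```

```bash
python3 - <<'E'
from bench import *
from fk import *
np.set_printoptions(precision=4,suppress=True)
o=get_obs();p,R=pose(o);print(o["time"],p,R,o["joint_positions"],o["width"])
TR=Rt(0,66.3,-1);k=[.154,.4487,.4996,0,.1026,.0566,.35]
h=np.array([.657,-.036,.375]);m=np.array([.48,-.10,.375])
print(rel(p,R,m,TR),rel(m,TR,h,TR))
for t in(m,h,[.657,-.036,.255],[.501,.125,.255]):print(ik(k,np.array(t),TR,n=6))
E
```

```text
21.2 [ 0.4236 -0.0536  0.2922] [[ 0.4353  0.9003 -0.0002]
 [ 0.9003 -0.4353 -0.0015]
 [-0.0015  0.0005 -1.    ]] [-0.2577 -0.1888  1.4641 -0.0016  1.866   0.1923] 0.008311767940277699
[-0.0173  0.071  -0.0828  0.0005  0.0015 -0.0368] [0.1297 0.1363 0.     0.     0.     0.    ]
[array([-0.3211, -0.0181,  1.144 ,  0.    ,  2.0156,  0.0926])]
[array([-0.1409,  0.3883,  0.6698,  0.    ,  2.0836,  0.2728])]
[array([-0.1409,  0.3319,  0.9837,  0.    ,  1.8259,  0.2728])]
[array([ 0.1347,  0.0072,  1.3565, -0.    ,  1.7779,  0.5483])]
```

carry_out(commands=[[-0.008,0.03,-0.035,0,0,-0.018],[-0.017,0.06,-0.07,0,0,-0.037],[-0.017,0.071,-0.083,0,0.001,-0.037],[-0.017,0.071,-0.083,0,0.001,-0.037],[-0.017,0.071,-0.083,0,0.001,-0.037]])

```text
time: 21.7
tool_pos: [0.4793, -0.1012, 0.3732]
ee_rot: [-3.138, -0.003, 1.155]
wrist_force: [-0.2, -0.4, 0.3]
width: 0.0004
finger_force: 0.0
```

carry_out(commands=[[0.034,0.036,0,0,0,0],[0.069,0.072,0,0,0,0],[0.103,0.108,0,0,0,0],[0.13,0.136,0,0,0,0],[0.13,0.136,0,0,0,0]])

```text
time: 22.2
tool_pos: [0.6594, -0.0358, 0.3664]
ee_rot: [-3.129, -0.001, 1.158]
wrist_force: [-0.1, -0.0, -1.3]
width: 0.0004
finger_force: 0.0
```

```bash
cat > door.py <<'E'
from bench import *
from fk import *
np.set_printoptions(precision=4,suppress=True)
L=np.array([.5795,.2234]);a=np.radians(66.3);X=np.array([np.cos(a),np.sin(a)]);Y=np.array([-X[1],X[0]]);H=np.array([-.105,-.088])
TR=Rt(0,66.3,-1)
def at(q,d,r=.12): return H+r*np.array([-np.sin(q),np.cos(q)])+(.004+d)*np.array([-np.cos(q),-np.sin(q)])
def now():
    o=get_obs();p,R=pose(o);l=np.array([(p[:2]-L)@X,(p[:2]-L)@Y]);print(o["time"],p,"lant",l,o["ee_rot"],o["width"],o["wrist_force"]);return p,R,l
E
python3 - <<'E'
from door import *
p,R,l=now();l0=l
S=snapshot("wrist");cv2.imwrite("pics/door.png",S["img"][:,:,::-1])
print("down",rel(p,R,np.r_[p[:2],.258],TR))
for q in np.arange(1.8,-.01,-.2): 
    t=at(q,.013);print(round(q,2),t,"tool",(t-l0)*[1,-1])
E
```

```text
22.2 [ 0.6594 -0.0358  0.3664] lant [-0.2053 -0.1773] [-3.1292 -0.001   1.1576] 0.0003999239957945182 [-0.116  -0.0307 -1.3329]
down [-0.0001  0.0013  0.1084 -0.0124 -0.001   0.0004]
1.8 [-0.218  -0.1318] tool [-0.0127 -0.0455]
1.6 [-0.2245 -0.1085] tool [-0.0192 -0.0688]
1.4 [-0.2261 -0.0844] tool [-0.0209 -0.093 ]
1.2 [-0.223  -0.0604] tool [-0.0178 -0.117 ]
1.0 [-0.2152 -0.0375] tool [-0.0099 -0.1399]
0.8 [-0.2029 -0.0166] tool [ 0.0023 -0.1608]
0.6 [-0.1868  0.0014] tool [ 0.0185 -0.1788]
0.4 [-0.1674  0.0159] tool [ 0.0379 -0.1933]
0.2 [-0.1455  0.0262] tool [ 0.0598 -0.2036]
0.0 [-0.122  0.032] tool [ 0.0833 -0.2093]
```

View pics/door.png

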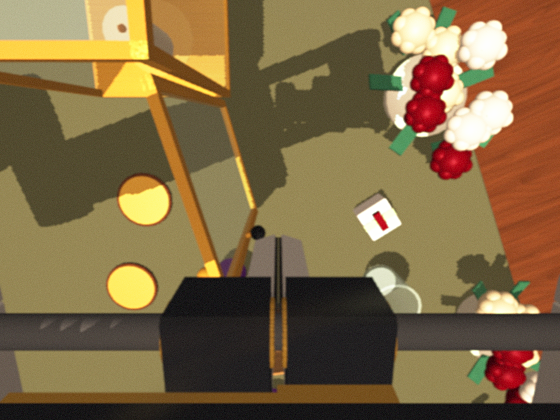

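The shut fingers are at (278,245), on the outer side of the door (knob at (258,232)), with free floor below. I'll go down and sweep the door shut.

carry_out(commands=[[0,0,0.035,-0.01,0,0],[0,0,0.075,-0.01,0,0],[0,0.001,0.108,-0.012,0,0],[0,0.001,0.108,-0.012,0,0],[0,0.001,0.108,-0.012,0,0]])

```text
time: 22.75
tool_pos: [0.6559, -0.0386, 0.2679]
ee_rot: [3.131, -0.003, 1.153]
wrist_force: [-1.5, -0.2, 0.6]
width: 0.0004
finger_force: 0.0
```

carry_out(commands=[[-0.007,-0.025,0,0,0,0],[-0.013,-0.045,0,0,0,0],[-0.017,-0.057,0,0,0,0],[-0.019,-0.069,0,0,0,0],[-0.021,-0.093,0,0,0,0]])

```text
time: 23.25
tool_pos: [0.5654, -0.0206, 0.2705]
ee_rot: [3.121, -0.006, 1.152]
wrist_force: [1.3, -0.4, 0.2]
width: 0.0004
finger_force: 0.6
```

```bash
python3 - <<'E'
from door import *
p,R,l0=now();print("R",rel(p,R,np.r_[p[:2],.258],TR))
for q in np.arange(1.4,-.01,-.2): 
    t=at(q,.013);print(round(q,2),"tool",(t-l0)*[1,-1])
E
```

```text
23.25 [ 0.5654 -0.0206  0.2705] lant [-0.2291 -0.0852] [ 3.1213 -0.006   1.1524] 0.0004301007025024324 [ 1.2815 -0.4399  0.1728]
R [-0.0001 -0.0003  0.0125  0.0203 -0.006  -0.0048]
1.4 tool [ 0.003  -0.0009]
1.2 tool [ 0.0061 -0.0249]
1.0 tool [ 0.0139 -0.0478]
0.8 tool [ 0.0262 -0.0686]
0.6 tool [ 0.0423 -0.0867]
0.4 tool [ 0.0617 -0.1011]
0.2 tool [ 0.0836 -0.1115]
0.0 tool [ 0.1071 -0.1172]
```

carry_out(commands=[[0.006,-0.02,0.002,0.01,0,0],[0.012,-0.044,0.004,0.02,0,0],[0.024,-0.066,0.006,0.02,0,0],[0.04,-0.084,0.008,0.02,0,0],[0.05,-0.093,0.008,0.02,0,0]])

```text
time: 23.75
tool_pos: [0.4996, 0.0642, 0.2615]
ee_rot: [-3.14, -0.006, 1.154]
wrist_force: [0.2, -0.6, 0.7]
width: 0.0004
finger_force: 0.2
```

```bash
python3 - <<'E'
from door import *
p,R,l0=now()
for q in np.arange(.6,-.11,-.1): 
    t=at(q,.011);print(round(q,2),"tool",(t-l0)*[1,-1])
S=snapshot("top");Q=cloud(S).reshape(-1,3);Q=Q[np.isfinite(Q[:,0])];xl=(Q[:,:2]-L)@X;yl=(Q[:,:2]-L)@Y
m=(Q[:,2]>.285)&(Q[:,2]<.316)&(xl<-.10)&(xl>-.29)&(yl>-.1)&(yl<.14);print(m.sum())
if m.sum()>9:
    i=xl[m].argmin();print("far edge",xl[m][i],yl[m][i]);print(cv2.fitLine(np.c_[xl,yl][m].astype(np.float32),cv2.DIST_HUBER,0,.001,.001).ravel())
E
```

```text
23.75 [0.4996 0.0642 0.2615] lant [-0.1779  0.0092] [-3.1399 -0.0065  1.1538] 0.00044014043638983215 [ 0.1808 -0.6032  0.6857]
0.6 tool [-0.0072  0.0066]
0.5 tool [ 0.0022 -0.0009]
0.4 tool [ 0.0123 -0.0075]
0.3 tool [ 0.0231 -0.013 ]
0.2 tool [ 0.0344 -0.0174]
0.1 tool [ 0.046  -0.0207]
0.0 tool [ 0.0579 -0.0228]
-0.1 tool [ 0.0699 -0.0237]
94
far edge -0.13152565636487118 -0.04598988507522363
[ 0.4728 -0.8811 -0.1163 -0.0682]
```

carry_out(commands=[[0.012,-0.008,0,0,0,0],[0.023,-0.013,0,0,0,0],[0.034,-0.017,0,0,0,0],[0.042,-0.02,0,0,0,0],[0.046,-0.021,0,0,0,0]])

```text
time: 24.3
tool_pos: [0.4987, 0.1148, 0.2568]
ee_rot: [-3.132, -0.003, 1.154]
wrist_force: [-0.4, -0.9, 0.8]
width: 0.0005
finger_force: 0.7
```

carry_out(commands=[[0.003,0,0,0,0,0],[0.005,-0.001,0,0,0,0],[0.008,-0.001,0,0,0,0],[0.01,-0.001,0,0,0,0],[0.012,-0.001,0,0,0,0]])

```text
time: 24.8
tool_pos: [0.5015, 0.1236, 0.2568]
ee_rot: [-3.13, 0.001, 1.151]
wrist_force: [-3.8, -3.3, 0.8]
width: 0.0002
finger_force: 2.2
```

```bash
cat > chk.py <<'E'
from door import *
p,R,l0=now()
for n in("side","top"):
    S=snapshot(n);Q=cloud(S).reshape(-1,3);Q=Q[np.isfinite(Q[:,0])];xl=(Q[:,:2]-L)@X;yl=(Q[:,:2]-L)@Y
    m=(Q[:,2]>.02)&(Q[:,2]<.32)&(xl<-.085)&(xl>-.29)&(yl>.06)&(yl<.1);print(n,m.sum(),np.percentile(xl[m],[2,20,50,80]) if m.sum() else 0)
    cv2.imwrite(f"pics/{n}_{int(get_obs()['time']*100)}.png",S["img"][:,:,::-1])
E
python3 chk.py
```

```text
24.8 [0.5015 0.1236 0.2568] lant [-0.1228  0.0313] [-3.1302  0.0012  1.1513] 0.00017037535250674597 [-3.8044 -3.3484  0.8428]
side 610 [-0.1337 -0.1152 -0.1132 -0.1113]
top 0 0
```

carry_out(commands=[[0.001,0,0,0,0,0],[0.002,0,0,0,0,0],[0.003,0,0,0,0,0],[0.004,0,0,0,0,0],[0.005,0,0,0,0,0]])

```text
time: 25.4
tool_pos: [0.504, 0.1285, 0.2571]
ee_rot: [-3.132, 0.001, 1.152]
wrist_force: [-3.6, -6.8, -0.2]
width: 0.0004
finger_force: 4.0
```

```bash
python3 chk.py
```

```text
25.4 [0.504  0.1285 0.2571] lant [-0.1172  0.031 ] [-3.1321  0.0006  1.1522] 0.0004392264787210683 [-3.6003 -6.8242 -0.1733]
side 600 [-0.1264 -0.1081 -0.1064 -0.1048]
top 0 0
```

carry_out(commands=[[0.001,0,0,0,0,0],[0.002,0,0,0,0,0],[0.003,0,0,0,0,0],[0.003,0,0,0,0,0],[0.003,0,0,0,0,0]])

```text
time: 26.0
tool_pos: [0.5039, 0.1284, 0.2571]
ee_rot: [-3.131, 0.007, 1.149]
wrist_force: [-7.2, -14.2, 1.2]
width: 0.0008
finger_force: 7.4
```

```bash
python3 chk.py
```

```text
26.0 [0.5039 0.1284 0.2571] lant [-0.1174  0.031 ] [-3.1312  0.0068  1.1494] 0.0008072451147639347 [ -7.1902 -14.1622   1.1616]
side 596 [-0.1267 -0.108  -0.1063 -0.1047]
top 0 0
```

Force rose to 16 N with no further movement, so the door is on its stop. I'll back off and check that it stays shut.

carry_out(commands=[[-0.004,0,0,0,0,0],[-0.01,0,0,0,0,0],[-0.03,0,0,0,0,0],[-0.06,0,0,0,0,0],[-0.1,0,0,0,0,0]])

```text
time: 26.6
tool_pos: [0.4656, 0.0416, 0.2571]
ee_rot: [-3.134, -0.005, 1.156]
wrist_force: [-0.2, -1.0, 0.6]
width: 0.0003
finger_force: 0.0
```

carry_out(commands=[[-0.04,0.01,-0.03,0,0,0],[-0.08,0.02,-0.06,0,0,0],[-0.1,0.02,-0.08,0,0,0],[-0.1,0.02,-0.08,0,0,0],[-0.1,0.02,-0.08,0,0,0]])

```text
time: 27.1
tool_pos: [0.4441, -0.0586, 0.3368]
ee_rot: [-3.134, -0.005, 1.153]
wrist_force: [-0.1, -0.2, 0.0]
width: 0.0004
finger_force: 0.0
```

```bash
python3 chk.py; python3 - <<'E'
from door import *
S=snapshot("side");P=cloud(S)
m=(P[...,2]>.03)&(P[...,2]<.128)&(np.hypot(P[...,0]-.562,P[...,1]-.196)<.04);print("candle pts",m.sum(),P[m].mean(0) if m.any() else 0)
cv2.imwrite("pics/end.png",cv2.resize(S["img"],(800,600))[:,:,::-1])
E
```

```text
27.1 [ 0.4441 -0.0586  0.3368] lant [-0.3126  0.0106] [-3.1343 -0.0047  1.1529] 0.00044356526418994763 [-0.147  -0.2025  0.0041]
side 708 [-0.1247 -0.1078 -0.106  -0.1043]
top 313 [-0.1287 -0.1086 -0.1064 -0.1047]
candle pts 26 [0.582  0.1863 0.0856]
```

View pics/end.png

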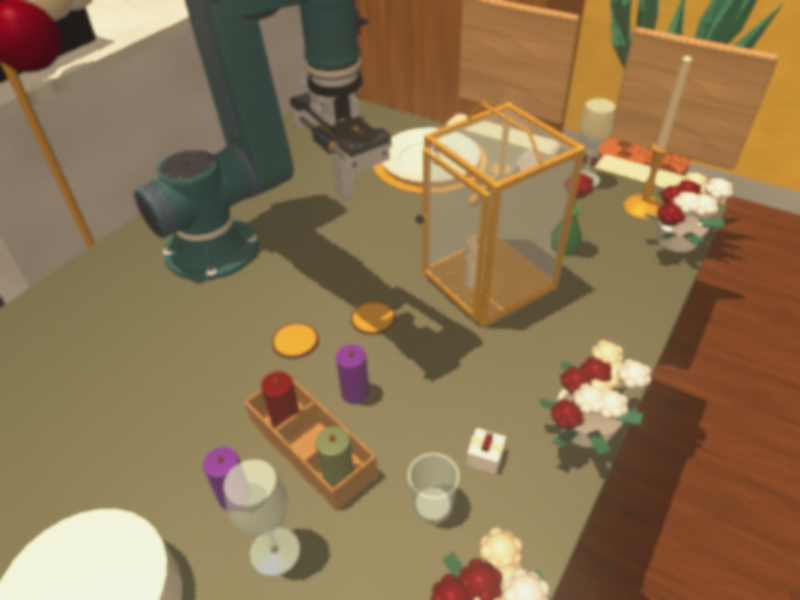

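The door stays shut: its measured face has not moved since I stopped pressing. The candle stands inside at (470,262), and everything else is in place.

```bash
python3 -c "
from bench import *
print(close_job())"
```

```text
the job is handed in; nothing more can be done
None
```

I stood the ivory candle on the gold coaster, re-gripped it leaning, set it upright wholly on the lantern's plate and pushed the door shut on its catch; the job is handed in at about 27 s, with nothing else seen to have moved.

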